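# Set the pressure switch to its mark with a flat screwdriver

### The arm

A 6-joint arm with a two-finger parallel gripper is mounted at the origin on a cart in front of the work surface, level with it; the furniture and walls round the work are solid. World frame = base frame: x ahead of the robot, y to its left, z up, the work surface at z = 0. Lengths are in mm, angles in rad, forces in N, time in s.
With the tool pointing down it reaches from about 400 to 925 mm from the base axis. Payload 12.5 kg.
Tool frame: the origin (TCP) lies at the very end of the fingers, on their centre line; the grasp point (between the pads) lies 19 mm behind it; z points along the fingers, y is the direction in which the jaws open and shut (so a half turn about z gives the same grasp; the last joint's range is limited). The gripper opens to 95 mm and grips with 3 to 60 N. Pads are 20 mm wide; open, the fingers measure 119 mm over their backs; the gripper's body (75 mm by 180 mm) begins 59 mm behind the grasp point.
Start: joints at [1.076, 0.491, 1.559, -0, 1.092, -0.106], TCP at [236.909, 578.378, 214.661] pointing down, gripper open.
Joint ranges: [-3.1, 3.1], [-0.84, 2.19], [0.05, 2.79], [-1.13, 4.28], [0.06, 2.93], [-2.69, 2.69]. Speed limits (rad/s): [2.22, 2.22, 2.79, 3.14, 3.14, 3.14].

### API

Orientations are given as [roll, pitch, yaw] about the fixed x, y, z axes, in that order (R = Rz(yaw) Ry(pitch) Rx(roll)).
In Python, from cell import env gives the robot as it stands.
- The arm moves only by the shell command python3 -m pendant 'ROWS'. ROWS is JSON, a list that holds one entry, the list of rows, each a list of 5 numbers: the opening, from 0 (shut) to 1 (fully open), then the shift along the tool's x, y, z in m, then the turn about the tool's z in rad. A call has exactly 8 rows; each row is the pose to reach, as a shift and turn from the pose commanded when the call began, along the tool's axes at that moment; what a row does not reach only later rows make up. A row lasts 1/10 s, in which the tool goes at most 50 mm and 8.59 degrees, less where a joint would pass 70% of its speed; a pose out of reach is approached as far as the arm can. A call with a gripper value outside its range is refused whole. The fingers move at their own pace and stop on an object; the grip force is fixed at half the most. Time passes only in rows, so rows that repeat a pose let the fingers close, or fill a call up. It gives the time, the measured TCP pose, the force and the opening at its end, in the units of the state.
- env.state(): the state, without advancing time (a new reading comes with each control period).
- env.read_camera(name): name is "side" or "top" or "wrist"; returns a dict with "image" (420x560x3 uint8, blue, green, red), "range_z" (420x560 float32, mm along the optical axis (not along the pixel's ray), 0 where there is no reading), "fx", "fy", "cx", "cy" (pixels), "rvec" (rotation vector, rad) and "tvec" (3), from world to camera coordinates, as OpenCV has them; the wrist camera has in their place "tool_from_camera" (4x4, takes a point from camera to tool coordinates, whose origin is the TCP and whose axes are the flange's). Camera axes: x right, y down, z forward; pixel columns grow to the right and rows downward; lengths in mm; the calibration is good to about 2 mm. A picture is of the moment at which its call begins: read the wrist's pose just before it.
- env.job_done(): hands the job in, once; it reports no verdict.
The state is a dict: "t": time; "joints": joint angles; "qvel": joint speeds; "tau": joint torques, N m; "eef_pos": TCP position; "tcp_rot": TCP orientation; "ft_force": force on the tool from outside, world axes, zero at the start; "moment": the same for the moment, N m; "opening": opening from 0.0 (shut) to 1.0 (fully open).
Only numpy, scipy, OpenCV 4.12 (cv2) and the standard library are available. Lean on these libraries where they do the work, as an engineer would, in place of code of your own. Each camera call takes 0.05 s, during which the arm holds its last target. There are 200 camera calls.

### The job

Take the stubby flat screwdriver out of the wooden tool block and set the pressure switch that is held in the vice: rest the blade lightly on the slotted adjuster inside the round collar, turn it until it drops fully into the slot, then turn clockwise until the pointer stands on the long mark at the middle of the scale. Go gently, for the adjuster must never be pressed or forced hard, then stand the screwdriver back fully down in the same hole and leave everything else where it is.

Things in the scene. Friction and masses are not known exactly. Their poses are not given: they have to be found in the camera images.
- driver_grip (a point): centre of the handle of a stubby flat screwdriver standing blade down in a wooden block. Black six-sided handle, 28 mm across flats; the flats reach from 24 mm below to 25 mm above this point. Its z is the tool's axis, pointing up from the blade. One pair of flats faces along its x, the other pairs follow every 60 degrees. Whole tool 104 mm long, 60 to 130 g
- driver_tip (a point): middle of the screwdriver's blade tip, on the tool's axis 75 mm below driver_grip, same axes. The blade is 10 mm wide along its x and 1.8 mm thick along its y for its last 10 mm, then merges into a round 7 mm shank
- block_hole0 (a point): centre of the mouth of the hole the screwdriver stands in, the middle hole in the top of the fixed wooden block (56 x 110 mm in its x, y; 50 mm tall). Bore 13 mm, 2 mm chamfer, 46 mm deep. With the tool fully home its handle's round foot (27 mm) rests on the block and driver_grip is 31 mm above this point. Any angle about the tool's axis will do
- switch: pressure switch: box-shaped aluminium and grey housing, 74 mm along its x, 72 mm along its y, held fixed in a vice. Origin: centre of the housing's underside, 58 mm above the bench; housing 50 mm tall. x points away from the robot, y to its left. On top: a round collar on the robot's side, a white scale plate behind it
- spindle_head (a point): adjuster: centre of the top of the unpressed slotted brass head (14.4 mm diameter), 5.5 mm down in a fixed collar (30 mm outside; mouth 21 mm, a 3 mm tall cone, then a 15 mm bore). The axes are the housing's: they do NOT tell the slot's angle, which differs every time and must be felt or seen. The head is sprung; about 0.04 N m turns it and it stays where left
- pointer (a joint): pointer on the scale, m: 0 on the long middle mark, negative left of it as the robot sees it (the switch's +y); it starts 7 to 12 mm left. Turning the adjuster clockwise seen from above moves it right, so the value grows, 5 mm per radian. It moves only with the adjuster
- set_mark (a point): the long 2.5 mm wide mark at the middle of the scale (small marks every 5 mm); the pointer is a dark arrow 3 mm wide
- cutter: bystander: side cutters lying flat, 140 x 55 x 12 mm, origin at the centre of the underside
- contactor: bystander: blue contactor block, 48 x 56 x 75 mm, origin at the centre of the underside
- relay: bystander: grey relay module, 47 x 62 x 52 mm, origin at the centre of the underside
- slot_rest (a point): point on the spindle's axis at the bottom of the slot, 4.5 mm below spindle_head, while the head is unpressed. The slot runs right across the head, 3.2 mm wide (4.4 mm at its bevelled top). Pressed, the head starts to sink at 2 N and meets a hard stop after 2.5 mm at 6 N; once the blade is within 8 degrees of the slot the head springs up round it; light pressure alone does not drag it round
Not all that is in view belongs to the job. Of the things like the part that bears driver_grip, leave any that is white; of the rest the larger one is meant. Leave any red look-alike of the part that bears block_hole0 alone.

How it is judged:
By the outcome, as a careful person would: the job done as asked, in the order asked, and still so for the second after the job is handed in, with the robot touching nothing.
It also fails if it takes over 72 s, if anything falls off the work surface, if the arm or the gripper's body presses on something with over 40 N, if the wrist force passes 120 N, or if a joint passes its speed limit or range.

## Working session

There is one attempt and no reset: what is moved stays moved. The work goes in short steps, Python scripts to look and compute and a shell command to move; the robot and the scene stay as the last step left them, time stands still between calls to the robot, and variables do not carry over. Pictures are saved under pics/ and viewed, about 8 in all and at most 12, crops included, and the job is handed in when it is done.

```bash
ls; mkdir -p pics
cat > h.py <<'E'
import numpy as np,cv2
from cell import env
from scipy.spatial.transform import Rotation as Ro
def cam(n):
    s=env.state(); c=env.read_camera(n)
    K=np.array([[c['fx'],0,c['cx']],[0,c['fy'],c['cy']],[0,0,1.]])
    if n=='wrist':
        T=np.array(c['tool_from_camera']); R=Ro.from_euler('xyz',s['tcp_rot']).as_matrix()
        A=R@T[:3,:3]; o=R@T[:3,3]+np.array(s['eef_pos'])
    else:
        Rc=cv2.Rodrigues(np.array(c['rvec'],float))[0]; A=Rc.T; o=-Rc.T@np.array(c['tvec'],float).ravel()
    c.update(K=K,A=A,o=o); return c
def ray(c,u,v): return c['A']@np.linalg.inv(c['K'])@np.array([u,v,1.])
def onz(c,u,v,z):
    d=ray(c,u,v); return c['o']+d*(z-c['o'][2])/d[2]
def atdepth(c,u,v):
    z=float(c['range_z'][int(round(v)),int(round(u))]); return c['o']+ray(c,u,v)*z
def proj(c,p):
    q=c['K']@(c['A'].T@(np.array(p)-c['o'])); return q[:2]/q[2]
E
python3 - <<'E'
from h import *
ims=[]
for n in ['top','side','wrist']:
    c=cam(n); cv2.imwrite(f'pics/{n}0.png',c['image']); np.save(f'pics/{n}0.npy',c,allow_pickle=True); print(n,c['o'],c['A'][:,2],c['fx'])
print(env.state())
E
```

```text
pics
top [ 458.57747459  -49.61008561 1181.84124006] [ 0.16057509 -0.00125851 -0.98702282] 416.6023825095241
side [ 458.91099508 -906.43400733  798.41751183] [ 0.14296802  0.77455023 -0.61614291] 405.7840281649183
wrist [162.90965458 609.2833346  383.98815634] [ 0.25825109 -0.10629494 -0.96021235] 339.90719736935495
{'t': 0.15, 'joints': array([ 1.07638943e+00,  4.91393954e-01,  1.55931096e+00,  8.39839269e-06,
        1.09173079e+00, -1.05600052e-01]), 'qvel': array([-0.00053695, -0.0015805 , -0.00266782, -0.00198823,  0.0008304 ,
        0.00044563]), 'tau': array([ 6.21897379e-04, -6.12896562e+01, -2.58278024e+01,  6.92095771e-02,
        4.73562127e-02, -7.09203960e-05]), 'eef_pos': array([236.81614324, 578.19583679, 214.21234059]), 'tcp_rot': array([-3.14075509e+00, -9.62686596e-05,  2.75278189e+00]), 'ft_force': array([ 0.06653359,  1.08093351, -0.86138981]), 'moment': array([-0.00551675,  0.00588535, -0.00172825]), 'opening': 0.9993179484264989}
```

View pics/top0.png

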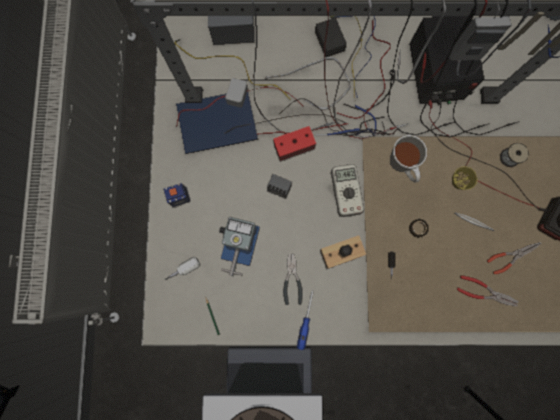

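View pics/side0.png

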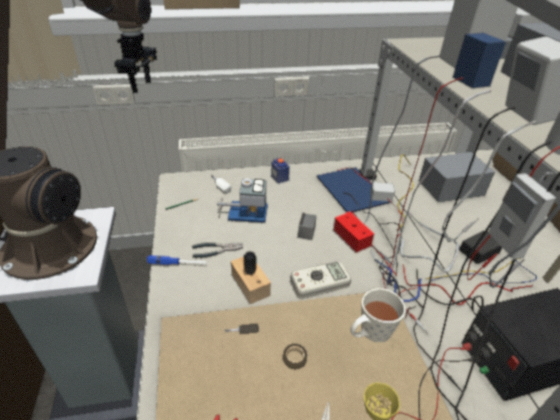

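Candidates for the driver: black handle in the wooden block (346,251 top), white screwdriver (184,268), small black one lying on the mat (391,262), blue one (304,330). I choose the one in the wooden block, not the red block at (295,143).

Run:
```python
from h import *
c=np.load('pics/top0.npy',allow_pickle=True).item()
im=c['image']
a=cv2.resize(im[225:275,310:400],None,fx=8,fy=8,interpolation=3); b=cv2.resize(im[205:280,210:270],None,fx=5.33,fy=5.33,interpolation=3)
b=cv2.copyMakeBorder(b,0,400-b.shape[0] if b.shape[0]<400 else 0,0,0,0)[:400]
out=np.hstack([a,b[:, :]]); out=cv2.resize(out,None,fx=.75,fy=.75);cv2.imwrite('pics/crop.png',np.clip(out*1.5,0,255).astype(np.uint8))
hsv=cv2.cvtColor(im,cv2.COLOR_BGR2HSV)
print(hsv[258,330],im[258,330])
m=((hsv[...,1]>90)&(hsv[...,0]>8)&(hsv[...,0]<25)&(hsv[...,2]>90)).astype(np.uint8); m2=np.zeros_like(m); m2[230:275,312:372]=m[230:275,312:372]
k=max(cv2.findContours(m2,0,1)[0],key=cv2.contourArea); r=cv2.minAreaRect(k); print(r)
P=[onz(c,*p,50) for p in cv2.boxPoints(r)]; print(np.round(P,1)); print('ctr',np.mean(P,0))
for u,v,z in [(346,251,110),(237,240,108)]: print(atdepth(c,u,v),onz(c,u,v,z))
```

```text
[ 15 101 157] [ 95 127 157]
((342.9615173339844, 251.6923370361328), (19.171173095703125, 40.225826263427734), 70.34617614746094)
[[ 536.3 -158.3   50. ]
 [ 573.  -262.2   50. ]
 [ 523.9 -278.1   50. ]
 [ 487.8 -174.8   50. ]]
ctr [ 530.25503092 -218.34708807   50.        ]
[ 528.0265946  -216.99247512  110.97051066] [ 528.08953507 -217.14417074  110.        ]
[556.5560311   62.75299603 112.67925892] [556.98484081  63.24476057 108.        ]
```

View pics/crop.png

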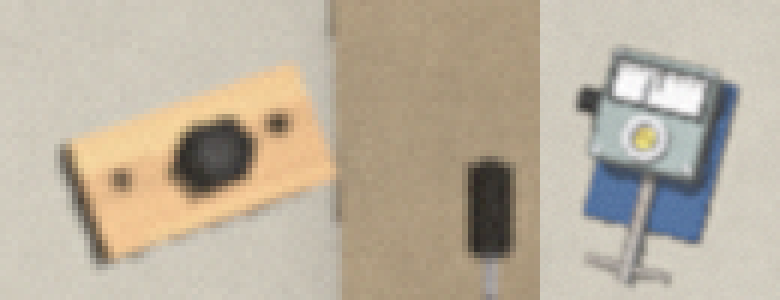

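```bash
python3 -m pendant '[[[1,-0.03,-0.036,0,0.1],[1,-0.06,-0.07,0,0.2],[1,-0.095,-0.105,0,0.3],[1,-0.13,-0.14,0,0.4],[1,-0.165,-0.18,0,0.5],[1,-0.2,-0.22,0,0.6],[1,-0.235,-0.26,0,0.7],[1,-0.27,-0.3,0,0.8]]]'
```

```text
t: 0.95
eef_pos: [369.1, 208.5, 214.7]
tcp_rot: [3.141, -0.0, 1.949]
ft_force: [1.4, 0.4, -0.1]
opening: 1.002
```

```bash
python3 -m pendant '[[[1,-0.049,-0.001,0,0.1],[1,-0.098,-0.003,0,0.2],[1,-0.147,-0.004,0,0.3],[1,-0.196,-0.005,0,0.4],[1,-0.245,-0.006,0,0.5],[1,-0.294,-0.007,0,0.6],[1,-0.343,-0.009,0,0.7],[1,-0.392,-0.01,0,0.77]]]'
python3 - <<'E'
from h import *
c=cam('wrist'); cv2.imwrite('pics/w1.png',c['image']); np.save('pics/w1.npy',c,allow_pickle=True); print(c['o'],env.state()['eef_pos'],env.state()['joints'])
print(proj(c,[528,-217,110]))
E
```

```text
t: 1.75
eef_pos: [506.0, -159.3, 214.6]
tcp_rot: [-3.141, -0.0, 1.178]
ft_force: [0.8, 1.0, -0.1]
opening: 0.996
[535.68910489 -85.18320769 384.42884689] [ 508.579209   -164.87521168  214.3791822 ] [-4.36505398e-01  3.62331213e-01  1.78182215e+00 -1.32008768e-03
  9.94835359e-01 -3.78343725e-02]
[330.37528058 253.52783779]
```

View pics/w1.png

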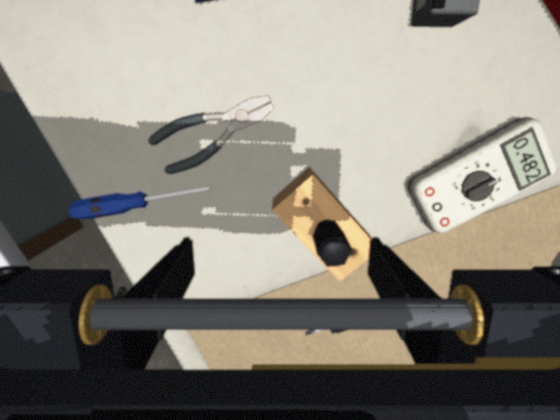

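Run:
```python
from h import *
c=np.load('pics/w1.npy',allow_pickle=True).item()
v,u=np.mgrid[190:300,270:380]; z=c['range_z'][v,u]
d=(np.stack([u,v,np.ones_like(u)],-1)@np.linalg.inv(c['K']).T)@c['A'].T
P=c['o']+d*z[...,None]
top=(P[...,2]>104)&(P[...,2]<113)&(z>0)
print('top ctr',P[top].mean(0),top.sum(), (P[top].min(0)+P[top].max(0))/2)
bt=(abs(P[...,2]-50)<4)&(z>0); print('block z',np.median(P[bt][:,2]))
sd=(P[...,2]>62)&(P[...,2]<103)&(z>0); q=P[sd]; print(len(q))
ctr=P[top].mean(0)[:2]
r=q[:,:2]-ctr; a=np.degrees(np.arctan2(r[:,1],r[:,0])); R=np.hypot(*r.T)
for b in range(-180,180,10):
    s=(a>=b)&(a<b+10)
    if s.sum()>2: print(b,s.sum(),np.median(R[s]).round(1))
np.savetxt('pics/q.txt',q)
cr=cv2.resize(c['image'][190:300,270:380],None,fx=5,fy=5,interpolation=3)
cv2.imwrite('pics/c2.png',np.clip(255*(cr/255.)**.5,0,255).astype(np.uint8))
```

```text
top ctr [ 531.4869359  -217.0397517   108.34721697] 743 [ 531.37608086 -218.76983721  107.85135732]
block z 49.645478340837116
511
-20 9 15.9
-10 10 14.5
0 9 13.8
10 9 13.4
20 7 13.6
30 18 14.3
40 47 13.8
50 39 12.7
60 37 12.1
70 33 11.9
80 38 12.2
90 38 12.8
100 40 13.7
110 28 13.4
120 27 12.8
130 25 12.5
140 26 12.8
150 24 13.4
160 35 14.5
170 10 15.6
```

View pics/c2.png

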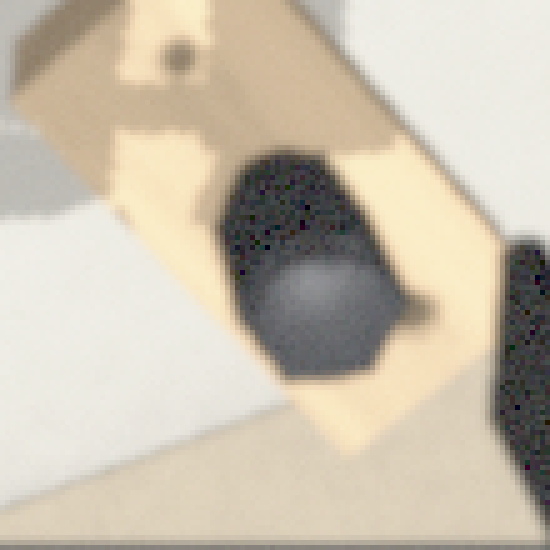

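```bash
python3 -m pendant '[[[1,-0.013,0.013,0.01,0.14],[1,-0.026,0.026,0.02,0.28],[1,-0.0377,0.0384,0.03,0.42],[1,-0.0377,0.0384,0.06,0.436],[1,-0.0377,0.0384,0.1,0.436],[1,-0.0377,0.0384,0.135,0.436],[1,-0.0377,0.0384,0.1525,0.436],[1,-0.0377,0.0384,0.1525,0.436]]]'
python3 -m pendant '[[[0.5,0,0,0,0],[0.3,0,0,0,0],[0.2,0,0,0,0],[0.2,0,0,0,0],[0.2,0,0,0,0],[0.2,0,0,0,0],[0.2,0,0,0,0],[0.2,0,0,0,0]]]'
```

```text
t: 2.6
eef_pos: [525.9, -205.9, 59.7]
tcp_rot: [-3.137, 0.001, 0.747]
ft_force: [-0.3, -0.1, 0.7]
opening: 1.0
t: 3.4
eef_pos: [530.4, -209.0, 63.8]
tcp_rot: [3.132, -0.003, 0.747]
ft_force: [9.9, -13.6, 10.2]
opening: 0.384
```

```bash
python3 -m pendant '[[[1,0,0,0,0],[1,0,0,0,0],[1,0,0,0,0],[1,0,0,0,0],[1,0,0,0,0],[1,0,0,0,0],[1,0,0,0,0],[1,0,0,0,0]]]'
python3 - <<'E'
from h import *
print(env.state())
c=cam('wrist')
v,u=np.mgrid[0:420,0:560]; z=c['range_z']
d=(np.stack([u,v,np.ones_like(u)],-1)@np.linalg.inv(c['K']).T)@c['A'].T
P=c['o']+d*z[...,None]
top=(P[...,2]>104)&(P[...,2]<114)&(z>0)&(np.hypot(P[...,0]-530,P[...,1]+217)<22)
print('top ctr',P[top].mean(0),top.sum(), (P[top].min(0)+P[top].max(0))/2)
cv2.imwrite('pics/w2.png',c['image'])
E
```

```text
t: 4.2
eef_pos: [527.0, -206.5, 62.1]
tcp_rot: [-3.141, -0.0, 0.747]
ft_force: [-0.6, 0.4, 0.2]
opening: 0.98
{'t': 4.2, 'joints': array([-4.90156811e-01,  6.06638535e-01,  1.84689683e+00,  1.04609408e-04,
        6.88188733e-01,  3.33697310e-01]), 'qvel': array([-1.25611153e-03, -3.92259409e-05, -3.49113667e-04,  1.46581465e-03,
        9.83201871e-04, -4.49564721e-04]), 'tau': array([ 8.44682014e-03, -5.98722339e+01, -1.70683014e+01,  5.71904588e-02,
        9.24942753e-03, -3.27311000e-04]), 'eef_pos': array([ 527.04741368, -206.51192317,   62.07084255]), 'tcp_rot': array([-3.14144670e+00, -1.97125101e-05,  7.46861400e-01]), 'ft_force': array([-0.58014264,  0.43691933,  0.18212283]), 'moment': array([-0.07778737,  0.15507539,  0.04123352]), 'opening': 0.9799064180561062}
top ctr [ 532.39826597 -213.42587391  107.52649919] 1193 [ 530.25225614 -215.09984926  107.67961339]
```

View pics/w2.png

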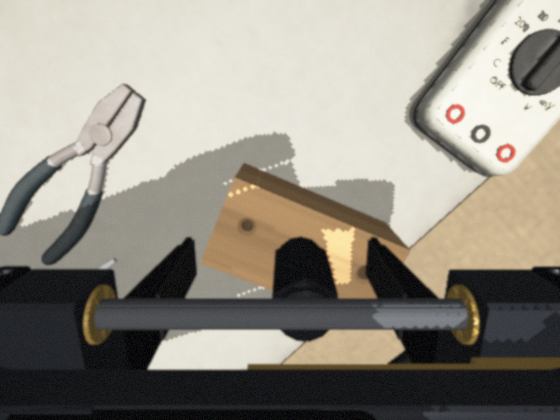

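```bash
python3 -m pendant '[[[1,-0.005,0.0095,0,0],[1,-0.005,0.0095,0,0],[1,-0.005,0.0095,0,0],[0.2,-0.005,0.0095,0,0],[0.2,-0.005,0.0095,0,0],[0.2,-0.005,0.0095,0,0],[0.2,-0.005,0.0095,0,0],[0.2,-0.005,0.0095,0,0]]]'
python3 -m pendant '[[[0.2,0,0,0,0],[0.2,0,0,0,0],[0.2,0,0,0,0],[0.2,0,0,0,0],[0.2,0,0,0,0],[0.2,0,0,0,0],[0.2,0,0,0,0],[0.2,0,0,0,0]]]'
```

```text
t: 5.05
eef_pos: [529.9, -216.9, 62.1]
tcp_rot: [-3.142, -0.0, 0.747]
ft_force: [-0.4, -0.5, -0.9]
opening: 0.634
t: 5.85
eef_pos: [530.7, -217.6, 62.4]
tcp_rot: [3.139, -0.001, 0.747]
ft_force: [2.8, -3.4, -1.3]
opening: 0.293
```

```bash
python3 -m pendant '[[[0.2,0,0.001,0,0],[0.2,0,0.001,-0.01,0],[0.2,0,0.001,-0.03,0],[0.2,0,0.001,-0.055,0],[0.2,0,0.001,-0.08,0],[0.2,0,0.001,-0.105,0],[0.2,0,0.001,-0.13,0],[0.2,0,0.001,-0.15,0]]]'
python3 - <<'E'
from h import *
print(env.state()['eef_pos'],env.state()['opening'],env.state()['joints'])
for n in ('wrist','side'):
  c=cam(n); np.save(f'pics/{n}3.npy',c,allow_pickle=True)
  e=env.state()['eef_pos']; print(n,proj(c,e),proj(c,e-[0,0,56]))
  cv2.imwrite(f'pics/{n}3.png',c['image'])
s=cv2.imread('pics/side3.png'); u,v=[int(x) for x in proj(c,e-[0,0,30])]
a=cv2.resize(s[v-40:v+40,u-30:u+30],None,fx=5,fy=5); w=cv2.imread('pics/wrist3.png')[20:420,80:480]
cv2.imwrite('pics/m3.png',np.clip(255*(np.hstack([a,w])/255.)**.6,0,255).astype(np.uint8))
E
```

```text
t: 6.65
eef_pos: [530.0, -217.2, 213.6]
tcp_rot: [-3.141, 0.0, 0.747]
ft_force: [0.0, 0.3, -0.8]
opening: 0.296
[ 529.99070456 -217.16322652  213.56002377] 0.29557149238303865 [-5.04332417e-01  4.18148480e-01  1.69034832e+00  3.33553426e-04
  1.03407703e+00  3.19429907e-01]
wrist [284.83798967 258.64217806] [284.08880163 223.73523603]
side [247.90987768 219.74911241] [248.34262752 238.27556741]
```

View pics/m3.png

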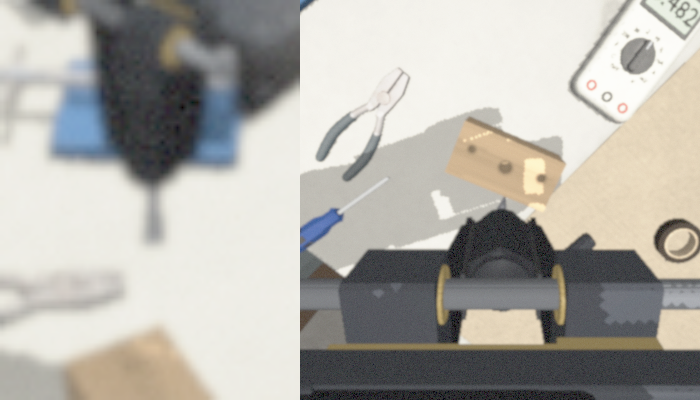

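Run:
```python
from h import *
c=np.load('pics/side3.npy',allow_pickle=True).item(); g=cv2.cvtColor(c['image'],6)
print(g[222:244:1,238:260])
c=np.load('pics/wrist3.npy',allow_pickle=True).item(); g=cv2.cvtColor(c['image'],6)
print(g[208:240:2,268:302]); print('hole',onz(c,285,187,50))
m=g[180:195,275:296]; print(m)
```

```text
[[184 187 186 166 125  75  36  26  28  20  25  22  18  17  34  66 105 122
  125 130 126 125]
 [218 218 215 202 161 104  55  29  21  25  26  25  19  32  62 112 156 177
  187 187 187 185]
 [225 225 224 216 190 141  90  60  35  30  25  27  44  73 109 157 200 217
  218 217 220 218]
 [227 225 224 222 213 186 144 106  77  55  43  56  90 126 162 193 220 225
  226 226 227 226]
 [226 227 228 225 223 213 189 162 131  99  77  94 139 181 203 219 225 226
  227 227 228 226]
 [225 227 227 226 227 224 217 204 179 137 106 127 177 210 222 225 225 226
  225 226 227 226]
 [227 225 227 226 226 225 223 219 201 159 123 142 190 217 224 226 228 227
  224 227 227 226]
 [225 227 227 227 226 225 225 223 206 160 127 144 190 221 223 225 227 226
  226 225 225 226]
 [228 228 226 227 226 225 225 222 203 161 123 144 189 217 223 223 225 226
  225 226 225 226]
 [225 227 225 227 225 226 223 219 197 154 119 135 179 212 222 225 225 227
  225 225 224 226]
 [226 225 226 228 226 225 222 219 191 146 114 124 166 206 222 226 226 227
  225 225 224 225]
 [225 224 224 225 223 224 223 218 192 144 114 120 157 202 221 224 225 226
  2
[... 3888 characters left out ...]
5 107  91  82  81  84  84  82  86  84  84  77  83  84  95 113
  129 142 146]
 [143 135 127 112  97  82  81  82  84  84  84  82  84  81  79  81  98 115
  130 140 145]
 [143 141 131 116 102  86  80  79  85  82  83  84  82  79  81  88 102 117
  128 140 144]
 [148 143 133 124 109  95  86  84  79  82  81  82  80  80  84  94 108 124
  130 140 146]
 [148 148 140 129 119 109  95  87  84  83  83  82  85  85  89 103 117 126
  137 142 141]
 [152 149 144 136 129 122 110  99  91  89  88  90  94  98 108 115 128 131
  139 141 141]
 [151 149 146 143 140 133 126 117 103 102 104 106 105 114 119 128 135 140
  145 143 147]
 [152 150 151 147 143 141 137 129 126 123 124 121 127 126 132 134 138 141
  146 143 144]]
```

```bash
python3 -m pendant '[[[0.2,0.02,-0.016,0,-0.14],[0.2,0.05,-0.039,0,-0.28],[0.2,0.08,-0.062,0,-0.42],[0.2,0.11,-0.086,0,-0.56],[0.2,0.14,-0.109,0,-0.7],[0.2,0.17,-0.133,0,-0.84],[0.2,0.2,-0.156,0,-0.98],[0.2,0.2157,-0.168,0,-1.12]]]'
python3 -m pendant '[[[0.2,0,0,0,-0.14],[0.2,0,0,0,-0.28],[0.2,0,0,0,-0.42],[0.2,0,0,0,-0.56],[0.2,0,0,0,-0.7],[0.2,0,0,0,-0.75],[0.2,0,0,0,-0.75],[0.2,0,0,0,-0.75]]]'
python3 - <<'E'
from h import *
c=cam('wrist'); np.save('pics/w4.npy',c,allow_pickle=True)
print(env.state()['joints'],env.state()['opening'],proj(c,[557,63,108]))
u,v=[int(x) for x in proj(c,[557,63,108])]
cr=c['image'][v-70:v+50,u-70:u+70]; print(u-70,v-70)
cv2.imwrite('pics/c4.png',cv2.resize(cr,None,fx=5,fy=5,interpolation=3))
E
```

```text
t: 7.55
eef_pos: [573.9, 54.9, 210.8]
tcp_rot: [-3.139, -0.001, 1.874]
ft_force: [0.4, -1.1, 0.2]
opening: 0.296
t: 8.35
eef_pos: [574.2, 52.2, 211.3]
tcp_rot: [-3.141, -0.002, 2.615]
ft_force: [-0.4, 0.7, -1.3]
opening: 0.294
[-2.39646299e-02  4.25977289e-01  1.68304495e+00  1.85000674e-04
  1.03385495e+00 -1.06839506e+00] 0.2951757407981187 [280.99999929 181.99220849]
210 111
```

View pics/c4.png

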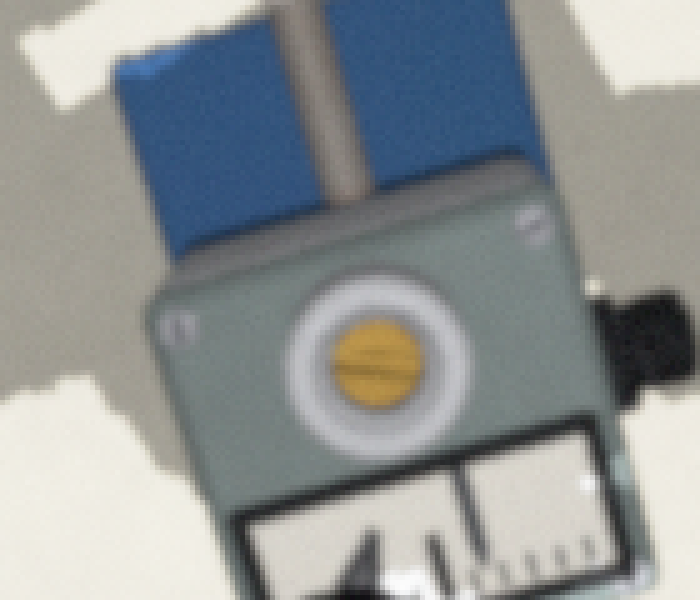

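Run:
```python
from h import *
c=np.load('pics/w4.npy',allow_pickle=True).item(); im=c['image']
hsv=cv2.cvtColor(im,40); sub=np.zeros(im.shape[:2],np.uint8); sub[170:200,270:302]=1
m=((hsv[...,1]>110)&(hsv[...,0]>10)&(hsv[...,0]<35)).astype(np.uint8)*sub
k=max(cv2.findContours(m,0,1)[0],key=cv2.contourArea); e=cv2.minEnclosingCircle(k); print('head',e)
gray=((im.min(2)>140)&(hsv[...,1]<60)).astype(np.uint8); gray[:160]=0;gray[206:]=0;gray[:,:262]=0;gray[:,310:]=0
k2=max(cv2.findContours(gray,0,1)[0],key=cv2.contourArea); e2=cv2.minEnclosingCircle(k2); print('collar',e2)
ys,xs=np.nonzero(gray); zz=[atdepth(c,x,y)[2] for x,y in zip(xs,ys) if np.hypot(x-e2[0][0],y-e2[0][1])<e2[1]]; print('collar z',np.median(zz), 'head z',atdepth(c,*e[0]))
zc=float(np.median(zz))
print('ctr',onz(c,*e2[0],zc),onz(c,*e[0],zc-5.5))
g=cv2.cvtColor(im,6)
fu,fv=e[0]; r=e[1]-2
v,u=np.mgrid[0:420,0:560]; inn=np.hypot(u-fu,v-fv)<r
bl=np.where(inn,np.median(g[inn])-g.astype(float),0); w=np.clip(bl-12,0,None)
print(np.round(g[int(fv-8):int(fv+9),int(fu-10):int(fu+11)]))
ww=w[inn]; U=u[inn];V=v[inn]; mu=np.average(np.c_[U,V],axis=0,weights=ww); C=np.cov(np.c_[U,V].T,aweights=ww); ev,E=np.linalg.eigh(C); d=E[:,1]; print(mu,d,ev)
a=onz(c,*(mu+8*d),zc-5.5)-onz(c,*(mu-8*d),zc-5.5); print('slot deg',np.degrees(np.arctan2(a[1],a[0])))
```

```text
head ((285.0, 183.0), 8.24631118774414)
collar ((285.3857116699219, 184.5), 18.94057846069336)
collar z 121.3344356662177 head z [558.51445874  65.86044543 112.38117444]
ctr [557.9357823   66.42440225 121.33443567] [557.83167613  66.20808861 115.83443567]
[[188 177 164 153 145 142 143 141 141 141 147 143 142 141 134 134 135 143
  154 169 180]
 [180 162 151 140 140 142 147 144 145 144 146 147 145 142 139 132 134 137
  143 152 166]
 [163 152 142 138 139 144 148 146 148 148 150 149 147 148 143 134 132 131
  136 141 153]
 [152 143 136 136 143 150 151 151 153 149 150 152 148 151 146 141 139 133
  131 139 146]
 [145 142 138 142 149 152 151 153 152 151 149 151 151 148 148 148 143 134
  130 138 143]
 [147 146 144 150 148 148 150 148 145 144 142 144 144 144 145 144 144 141
  136 140 144]
 [149 145 146 148 151 145 143 138 134 134 132 132 137 139 140 141 142 140
  137 138 141]
 [146 141 142 144 144 145 144 141 142 137 138 138 139 141 142 142 138 137
  134 133 139]
 [138 134 129 130 136 138 138 138 139 140 141 141 144 144 147 144 144 144
  136 133 140]
 [136 125 116 116 118 122 122 123 123 128 126 133 134 138 138 139 140 142
  136 130 137]
 [140 122 123 123 120 120 120 117 116 117 121 119 123 124 128 130 131 131
  124 121 135]
 [144 133 130 134 134 134 134 132 131 129 134 126 125 128 127 127 124 121
  118 123 138]
 [150 137 129 133 140 140 143 147 143 142 140 139 139 136 136 133 131 124
  121 132 145]
 [153 140 132 131 141 144 145 147 146 145 148 146 144 141 141 140 135 123
  123 136 150]
 [156 150 138 126 133 139 147 146 146 147 145 148 144 143 142 134 126 125
  129 142 154]
 [160 155 146 133 128 129 139 142 143 146 143 141 138 136 129 123 121 132
  141 155 159]
 [162 161 156 150 133 126 125 128 133 139 135 135 134 124 117 119 128 143
  152 159 161]]
[283.24637681 184.78985507] [-0.99117868 -0.13253235] [0.21655622 8.51681817]
slot deg -127.90036492262851
```

Run:
```python
from h import *
for n,e,y in [('wrist3',[530,-217.2,213.6],.747),('w4',[574.2,52.2,211.3],2.615)]:
    c=np.load(f'pics/{n}.npy',allow_pickle=True).item()
    e=np.array(e); tx=np.array([np.cos(y),np.sin(y),0]); ty=np.array([np.sin(y),-np.cos(y),0])
    b=np.cos(np.pi/6)*tx+.5*ty; n2=-.5*tx+np.cos(np.pi/6)*ty
    for s in (0,5): 
        for t in (-.9,.9): print(s,t,proj(c,e-[0,0,56]+s*b+t*n2).round(1))
    g=cv2.cvtColor(c['image'],6); print('px/mm',np.linalg.norm(proj(c,e-[0,0,56]+ty)-proj(c,e-[0,0,56])))
    if n=='w4': print(g[210:236,268:298])
```

```text
0 -0.9 [281.6 222.3]
0 0.9 [283.8 223.5]
5 -0.9 [285.2 216.5]
5 0.9 [287.4 217.7]
px/mm 1.421928943211583
0 -0.9 [278.9 224. ]
0 0.9 [281.1 225.2]
5 -0.9 [282.4 218.1]
5 0.9 [284.7 219.4]
px/mm 1.42040546348053
[[ 62  52  47  45  42  46  54  64  79  92 112 127 141 164 177 183 188 200
  207 208 208 211 213 214 212 211 210 213 212 213]
 [ 40  48  50  56  73  87 103 121 134 149 167 179 190 200 205 207 209 210
  212 213 212 212 212 212 211 216 212 214 213 215]
 [ 61  74  94 110 125 143 164 178 184 193 199 203 209 212 212 212 214 213
  214 213 215 213 213 212 214 215 215 213 213 214]
 [120 134 150 169 182 190 200 205 209 207 212 212 212 212 212 214 211 213
  214 214 211 214 212 212 213 212 213 213 213 213]
 [176 185 194 202 207 208 210 214 213 214 213 212 214 212 215 210 213 214
  213 213 214 215 214 213 211 216 213 212 213 214]
 [203 207 208 210 212 214 215 212 211 211 213 211 213 210 208 205 201 207
  210 213 213 212 212 213 213 213 213 214 211 211]
 [211 212 209 214 210 213 214 213 211 212 210 214 210 210 200 183 177 192
  202 210 211 213 213 213 214 212 211 209 201 203]
 [215 212 211 
[... 1661 characters left out ...]
 15  18  17  18  29  45
   67  98 143 176 192 195 184 181 223 245 245 230]
 [183 154 120  82  55  41  38  36  23  17  15  14  22  11  17  12  24  22
   33  43  69  88 103 113 112 126 193 240 248 238]
 [135 105  70  43  24  21  21  23  18  15  17  17  22  11  17  17  22  14
   13  25  26  37  41  49  55  86 157 220 237 222]
 [ 81  51  38  23  10  17  19  10  18  14  21  17  15  19  17  14  20  18
   14  19  22  18  22  22  22  54 109 160 177 158]
 [ 46  26  21  20  10  13  16  16  21  20  18  24  17  17  14  19  15  20
   16  15  10  19  16  17  18  33  56  77  89  81]
 [ 22  12  20  16  21  21  15  17  12  20  18  12  16  21  17  20  22  17
   18   4  22  10  20  15   9  18  24  29  38  43]]
```

```bash
cat >> h.py <<'E'
def toolpt(c,u,v,z):  # pixel -> tool frame point at tool z (mm, below TCP +)
    T=np.array(c['tool_from_camera']); d=T[:3,:3]@np.linalg.inv(c['K'])@np.array([u,v,1.]); o=T[:3,3]
    return o+d*(z-o[2])/d[2]
def toolpix(c,p):
    T=np.array(c['tool_from_camera']); q=c['K']@(T[:3,:3].T@(np.array(p)-T[:3,3])); return q[:2]/q[2]
E
python3 - <<'E'
from h import *
c=np.load('pics/w4.npy',allow_pickle=True).item()
print('nominal far',toolpix(c,[4.33,2.5,56]),'ctr',toolpix(c,[0,0,56]))
far=toolpt(c,284.0,217.2,56); print('tip ctr in tool',far-[4.33,2.5,0])
for z in (114.5,115.8): print('head in tool',toolpt(c,285.2,184.0,211.3-z), toolpt(c,285.4,184.5,211.3-z-5.5))
E
```

```text
nominal far [283.53450372 218.65198199] ctr [279.96360316 224.48364559]
tip ctr in tool [ 1.07102828  0.32219873 56.        ]
head in tool [19.94029373  4.10930618 96.8       ] [20.78221632  4.19343499 91.3       ]
head in tool [20.23440071  4.09156749 95.5       ] [21.0783262   4.17490397 90.        ]
```

```bash
python3 -m pendant '[[[0.2,0.005,0.001,0,0.13],[0.2,0.01,0.002,0,0.26],[0.2,0.015,0.0025,0,0.39],[0.2,0.0201,0.0031,0,0.52],[0.2,0.0201,0.0031,0.01,0.65],[0.2,0.0201,0.0031,0.02,0.78],[0.2,0.0201,0.0031,0.025,0.835],[0.2,0.0201,0.0031,0.025,0.835]]]'
python3 -m pendant '[[[0.2,0,0,0,0],[0.2,0,0,0,0],[0.2,0,0,0,0],[0.2,0,0,0,0],[0.2,0,0,0,0],[0.2,0,0,0,0],[0.2,0,0,0,0],[0.2,0,0,0,0]]]'
python3 - <<'E'
from h import *
print(env.state()['joints'])
c=cam('wrist'); np.save('pics/w5.npy',c,allow_pickle=True)
s=cam('side'); e=env.state()['eef_pos']; u,v=[int(x) for x in proj(s,e-[0,0,56])]
np.save('pics/s5.npy',s,allow_pickle=True); print('side crop',u-20,v-25)
a=cv2.resize(s['image'][v-25:v+25,u-20:u+20],None,fx=8,fy=8,interpolation=3)
b=cv2.resize(c['image'][160:260,230:340],None,fx=4,fy=4,interpolation=3)
cv2.imwrite('pics/c5.png',np.clip(255*(np.hstack([a,b])/255.)**.7,0,255).astype(np.uint8))
E
```

```text
t: 9.2
eef_pos: [558.4, 64.9, 186.2]
tcp_rot: [-3.14, -0.0, 1.78]
ft_force: [-0.1, -0.9, -0.2]
opening: 0.294
t: 10.0
eef_pos: [558.9, 64.9, 187.1]
tcp_rot: [3.142, -0.0, 1.782]
ft_force: [-0.2, 1.0, -0.4]
opening: 0.292
[-1.81904519e-03  4.32958177e-01  1.74649543e+00  9.70020729e-05
  9.62102113e-01 -2.12894421e-01]
side crop 226 153
```

View pics/c5.png

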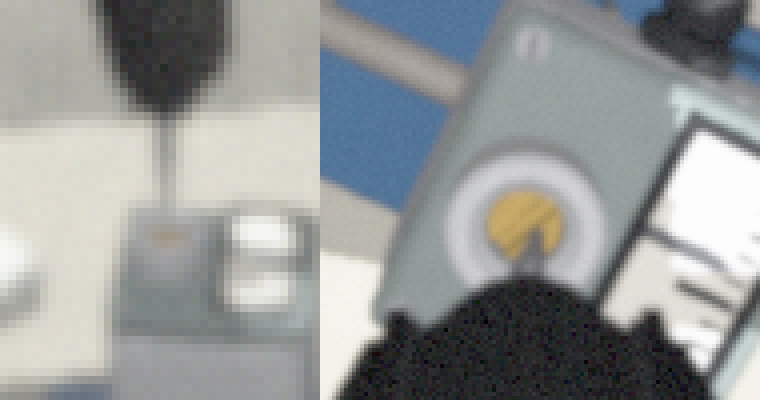

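Run:
```python
from h import *
c=np.load('pics/w5.npy',allow_pickle=True).item(); im=c['image']; g=cv2.cvtColor(im,6).astype(float); sm=cv2.GaussianBlur(g,(0,0),0.8)
c0=np.array([281.3,216.5])
for it in range(3):
  pts=[]
  for a in np.radians(np.arange(-200,21,5)):
    rr=np.arange(15,25,.25); l=cv2.remap(sm.astype(np.float32),(c0[0]+rr*np.cos(a)).astype(np.float32)[None],(c0[1]+rr*np.sin(a)).astype(np.float32)[None],1)[0]
    i=np.argmin(np.gradient(l)); pts.append(c0+rr[i]*np.array([np.cos(a),np.sin(a)]))
  P=np.array(pts); A=np.c_[2*P,np.ones(len(P))]; x=np.linalg.lstsq(A,(P**2).sum(1),rcond=None)[0]; c0=x[:2]; R=np.sqrt(x[2]+c0@c0)
  res=np.hypot(*(P-c0).T)-R
print(c0,R,np.abs(res).mean())
for zc in (119,121): print(toolpt(c,*c0,187.1-zc))
print('tip far px now'); print(g[212:226,276:292].astype(int))
```

```text
[282.0811992  219.38731908] 20.964022649955655 0.8316284736326013
[-0.3759225   0.43352919 68.1       ]
[ 0.3020764   0.42640004 66.1       ]
tip far px now
[[144 144 148 146 138 136 132 133 139 139 136 128 124 128 139 145]
 [147 148 144 142 134 134 138 140 141 136 125 120 120 130 131 141]
 [147 145 143 141 135 142 142 140 131 122 121 121 130 132 129 132]
 [148 144 139 139 141 140 135 130 119 117 121 131 139 132 124 130]
 [144 137 135 141 138 134 122 111 104 116 131 138 141 132 122 123]
 [134 135 137 137 130 122 105  93  90 111 127 139 140 134 120 126]
 [136 136 135 126 114 105  92  81  83  99 124 137 139 128 116 128]
 [137 134 125 116 107  98  87  76  80  93 122 139 136 123 118 132]
 [135 125 114 108 105 101  87  75  77  93 120 134 132 119 124 138]
 [118 116 108 112 109  95  80  73  74  89 118 126 123 120 132 148]
 [108 111 117 114 103  87  77  76  72  86 108 117 113 126 140 153]
 [110 115 119 108  89  81  74  75  76  79  95 108 118 136 150 157]
 [116 114 111  94  84  80  86  81  79  80  98 117 135 147 159 162]
 [124 109  95  85  83  83  89  90  81  92 115 135 151 159 164 164]]
```

```bash
python3 -m pendant '[[[0.2,-0.0003,0.0001,0.003,0],[0.2,-0.0005,0.0001,0.006,0],[0.2,-0.0005,0.0001,0.008,0],[0.2,-0.0005,0.0001,0.01,0],[0.2,-0.0005,0.0001,0.011,0],[0.2,-0.0005,0.0001,0.012,0],[0.2,-0.0005,0.0001,0.013,0],[0.2,-0.0005,0.0001,0.013,0]]]'
python3 -m pendant '[[[0.2,0,0,0.0003,0],[0.2,0,0,0.0006,0],[0.2,0,0,0.001,0],[0.2,0,0,0.001,0],[0.2,0,0,0.001,0],[0.2,0,0,0.001,0],[0.2,0,0,0.001,0],[0.2,0,0,0.001,0]]]'
```

```text
t: 10.9
eef_pos: [559.1, 64.4, 174.0]
tcp_rot: [-3.142, -0.0, 1.782]
ft_force: [-0.5, 0.5, 0.1]
opening: 0.292
t: 11.7
eef_pos: [559.1, 64.4, 173.1]
tcp_rot: [3.142, -0.0, 1.782]
ft_force: [0.1, 0.9, -1.8]
opening: 0.293
```

```bash
python3 -m pendant '[[[0.2,0,0,0.0003,0],[0.2,0,0,0.0006,0],[0.2,0,0,0.001,0],[0.2,0,0,0.001,0],[0.2,0,0,0.001,0],[0.2,0,0,0.001,0],[0.2,0,0,0.001,0],[0.2,0,0,0.001,0]]]'
python3 -m pendant '[[[0.2,0,0,0.0003,0],[0.2,0,0,0.0006,0],[0.2,0,0,0.001,0],[0.2,0,0,0.001,0],[0.2,0,0,0.001,0],[0.2,0,0,0.001,0],[0.2,0,0,0.001,0],[0.2,0,0,0.001,0]]]'
```

```text
t: 12.5
eef_pos: [559.1, 64.4, 172.1]
tcp_rot: [3.142, -0.0, 1.782]
ft_force: [-0.5, 0.7, -0.4]
opening: 0.295
t: 13.3
eef_pos: [559.1, 64.4, 171.1]
tcp_rot: [3.141, -0.0, 1.782]
ft_force: [0.1, 0.1, 1.5]
opening: 0.292
```

```bash
python3 -m pendant '[[[0.2,0,0,0.0002,0],[0.2,0,0,0.0004,0],[0.2,0,0,0.0005,0],[0.2,0,0,0.0005,0],[0.2,0,0,0.0005,0],[0.2,0,0,0.0005,0],[0.2,0,0,0.0005,0],[0.2,0,0,0.0005,0]]]'
python3 - <<'E'
from h import *
F=[]
for i in range(6):
  env.read_camera('side'); s=env.state(); F.append(np.r_[s['ft_force'],s['moment']])
print(np.mean(F,0),s['eef_pos'])
E
```

```text
t: 14.1
eef_pos: [559.1, 64.4, 170.6]
tcp_rot: [3.142, -0.0, 1.782]
ft_force: [-0.7, -0.3, 1.8]
opening: 0.292
[-0.21172522 -0.33448298  1.45720086 -0.02466729  0.06955118 -0.01782626] [558.91660836  64.52459599 170.49487547]
```

```bash
python3 -m pendant '[[[0.2,0,0,0.0003,0],[0.2,0,0,0.0005,0.05],[0.2,0,0,0.0005,0.1],[0.2,0,0,0.0005,0.16],[0.2,0,0,0.0005,0.22],[0.2,0,0,0.0005,0.28],[0.2,0,0,0.0005,0.34],[0.2,0,0,0.0005,0.36]]]'
cat > f.py <<'E'
from h import *
F=[]
for i in range(6):
  env.read_camera('side'); s=env.state(); F.append(np.r_[s['ft_force'],s['moment']])
print(np.mean(F,0).round(3),s['eef_pos'],s['tcp_rot'],s['opening'])
E
python3 f.py
```

```text
t: 15.2
eef_pos: [559.0, 64.4, 169.9]
tcp_rot: [-3.141, 0.0, 1.42]
ft_force: [-0.2, 0.5, -0.7]
opening: 0.294
[ 0.105 -0.264 -0.658 -0.093  0.052 -0.006] [559.06399375  64.44531549 170.08811367] [-3.14153719e+00 -7.82358892e-05  1.42269485e+00] 0.2968478530176934
```

```bash
python3 -m pendant '[[[0.2,0,0,0.0005,0],[0.2,0,0,0.001,0],[0.2,0,0,0.0015,0],[0.2,0,0,0.002,0],[0.2,0,0,0.0025,0],[0.2,0,0,0.003,0],[0.2,0,0,0.003,0],[0.2,0,0,0.003,0]]]'; python3 f.py
```

```text
t: 16.3
eef_pos: [559.1, 64.5, 167.3]
tcp_rot: [3.141, -0.0, 1.422]
ft_force: [-0.2, -0.3, 1.7]
opening: 0.292
[-0.579  0.016  1.949 -0.077  0.178  0.017] [559.11146523  64.43448657 167.1722917 ] [ 3.14146123e+00 -1.01394251e-04  1.42178297e+00] 0.2964131475433272
```

```bash
python3 -m pendant '[[[0.2,0,0,0,0.02],[0.2,0,0,0,0.04],[0.2,0,0,0,0.06],[0.2,0,0,0,0.08],[0.2,0,0,0,0.1],[0.2,0,0,0,0.1],[0.2,0,0,0,0.1],[0.2,0,0,0,0.1]]]'; python3 f.py
```

```text
t: 17.4
eef_pos: [559.0, 64.5, 167.1]
tcp_rot: [-3.142, -0.0, 1.322]
ft_force: [-0.6, 0.6, 2.0]
opening: 0.295
[-1.224  1.532  1.808  0.264  0.331  0.005] [559.06739826  64.48216123 167.14314519] [-3.14155259e+00 -1.33431203e-04  1.32182392e+00] 0.29272353156633474
```

```bash
python3 -m pendant '[[[0.2,0.0003,-0.0004,0,0],[0.2,0.0003,-0.0004,0,0],[0.2,0.0003,-0.0004,0.0002,0],[0.2,0.0003,-0.0004,0.0003,0],[0.2,0.0003,-0.0004,0.0004,0],[0.2,0.0003,-0.0004,0.0004,0],[0.2,0.0003,-0.0004,0.0004,0],[0.2,0.0003,-0.0004,0.0004,0]]]'; python3 f.py
```

```text
t: 18.5
eef_pos: [558.8, 64.8, 166.8]
tcp_rot: [3.141, -0.0, 1.322]
ft_force: [1.1, -0.3, 1.1]
opening: 0.296
[ 0.704 -0.739  2.337 -0.22  -0.024  0.012] [558.84329643  64.79537251 166.76399266] [ 3.14137541e+00 -1.04894655e-04  1.32178876e+00] 0.2923405548767189
```

```bash
python3 -m pendant '[[[0.2,-0.0001,0.0002,-0.0004,0],[0.2,-0.0001,0.0002,-0.0004,0.08],[0.2,-0.0001,0.0002,-0.0004,0.16],[0.2,-0.0001,0.0002,-0.0004,0.24],[0.2,-0.0001,0.0002,-0.0004,0.32],[0.2,-0.0001,0.0002,-0.0004,0.4],[0.2,-0.0001,0.0002,-0.0004,0.48],[0.2,-0.0001,0.0002,-0.0004,0.5]]]'; python3 f.py
```

```text
t: 19.6
eef_pos: [558.7, 64.8, 167.1]
tcp_rot: [-3.141, 0.0, 0.82]
ft_force: [0.2, 0.5, 2.1]
opening: 0.295
[-0.708  1.124  2.062  0.07   0.319  0.051] [558.78697126  64.77059801 167.09232116] [-3.14122532e+00  3.64816948e-05  8.22925608e-01] 0.29151463681396017
```

```bash
python3 -m pendant '[[[0.2,0,0,-0.0001,0.07],[0.2,0,0,-0.0001,0.14],[0.2,0,0,-0.0001,0.21],[0.2,0,0,-0.0001,0.28],[0.2,0,0,-0.0001,0.35],[0.2,0,0,-0.0001,0.4],[0.2,0,0,-0.0001,0.4],[0.2,0,0,-0.0001,0.4]]]'
python3 - <<'E'
from h import *
s=env.state(); print(s['ft_force'],s['moment'],s['joints'][5])
c=cam('wrist'); np.save('pics/w6.npy',c,allow_pickle=True)
b=cv2.resize(c['image'][90:250,200:400],None,fx=3.5,fy=3.5,interpolation=3)
cv2.imwrite('pics/c6.png',np.clip(255*(b/255.)**.8,0,255).astype(np.uint8))
E
```

```text
t: 20.7
eef_pos: [558.8, 64.8, 167.2]
tcp_rot: [-3.141, 0.0, 0.424]
ft_force: [-1.1, 2.1, 0.6]
opening: 0.29
[-1.13348723  2.13156066  0.64257754] [0.3650912  0.48877386 0.05682279] 1.1447893740421826
```

View pics/c6.png

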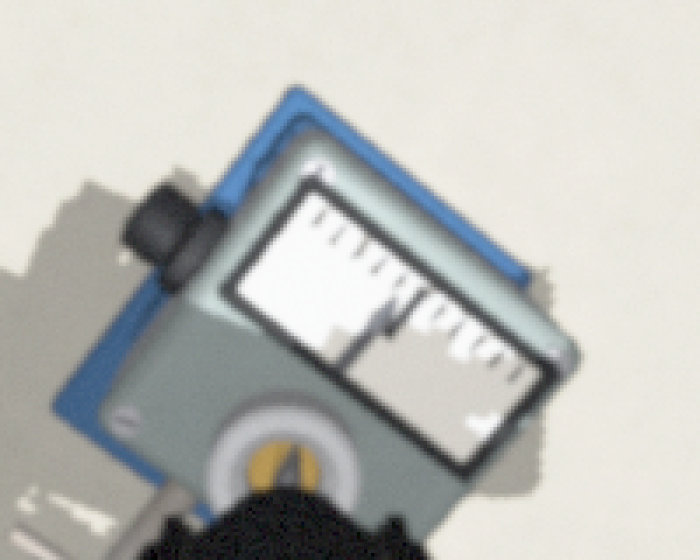

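```bash
cat > rect.py <<'E'
from h import *
def rect(c,z=112.):
    px=lambda x,y:(200+x/3.5,90+y/3.5)
    # frame outer corners in crop: far-left, far-right(top edge), near-left, near-right
    W=[onz(c,*p,z)[:2] for p in CORN]
    ex=(W[1]-W[0]); th=np.arctan2(ex[1],ex[0]); return W,th
E
python3 - <<'E'
from h import *
c=np.load('pics/w6.npy',allow_pickle=True).item()
px=lambda x,y:(200+x/3.5,90+y/3.5)
z=110.
cr=[px(313,183),px(556,370),px(466,472),px(230,292)]
W=np.array([onz(c,*p,z)[:2] for p in cr]); print(W.round(1), np.linalg.norm(W[1]-W[0]),np.linalg.norm(W[2]-W[3]))
for z2 in [float(atdepth(c,*px(260,280))[2]),float(atdepth(c,*px(420,390))[2])]: print('plate z',z2)
ex=(W[1]-W[0]+W[2]-W[3]); ex/=np.linalg.norm(ex); ey=np.array([-ex[1],ex[0]]); print('right dir deg',np.degrees(np.arctan2(ex[1],ex[0])))
o=W[0]; # sample grid: s along right (0.25mm), r toward robot
S=np.arange(0,62,.25); Rr=np.arange(0,28,.25)
q=o+S[None,:,None]*ex+Rr[:,None,None]*(-ey)
P=np.array([[proj(c,[*p,z]) for p in row] for row in q]).astype(np.float32)
im=cv2.remap(c['image'],P[...,0],P[...,1],cv2.INTER_CUBIC); cv2.imwrite('pics/r6.png',cv2.resize(im,None,fx=3,fy=3,interpolation=3))
g=cv2.cvtColor(im,6).astype(float)
for r0 in range(1,27,2):
    band=g[int(r0*4):int(r0*4)+8].mean(0); dark=np.clip(np.median(band[40:200])-25-band,0,None); dark[:20]=0; dark[-16:]=0
    pk=[(S[i].round(2),int(band[i])) for i in range(20,len(S)-16) if band[i]==band[max(0,i-5):i+6].min() and band[i]<np.median(band[max(0,i-14):i+15])-12]; print(r0,pk)
E
```

```text
[[611.2  83.6]
 [597.8  24.6]
 [571.4  31.2]
 [585.6  89.5]] 60.44813972129575 60.02073629822012
plate z 108.96993754712003
plate z 107.36672453785636
right dir deg -103.22440397583496
1 [(np.float64(14.25), 154), (np.float64(30.0), 136), (np.float64(39.0), 171)]
3 [(np.float64(9.5), 208), (np.float64(14.5), 176), (np.float64(19.25), 203), (np.float64(24.5), 191), (np.float64(29.25), 107), (np.float64(34.25), 190), (np.float64(39.25), 200), (np.float64(44.25), 184), (np.float64(49.25), 177), (np.float64(54.25), 146)]
5 [(np.float64(9.25), 196), (np.float64(14.5), 200), (np.float64(19.25), 189), (np.float64(24.5), 208), (np.float64(29.25), 102), (np.float64(34.25), 206), (np.float64(39.0), 171), (np.float64(44.25), 204), (np.float64(49.25), 144), (np.float64(54.25), 143)]
7 [(np.float64(25.75), 186), (np.float64(29.25), 100), (np.float64(39.0), 193)]
9 [(np.float64(26.0), 133), (np.float64(29.25), 91)]
11 [(np.float64(29.0), 72)]
13 [(np.float64(29.0), 77)]
15 [(np.float64(26.25), 96)]
17 [(np.float64(26.25), 77)]
19 [(np.float64(26.0), 74)]
21 [(np.float64(26.0), 76)]
23 [(np.float64(26.0), 74)]
25 [(np.float64(25.75), 51)]
```

View pics/r6.png

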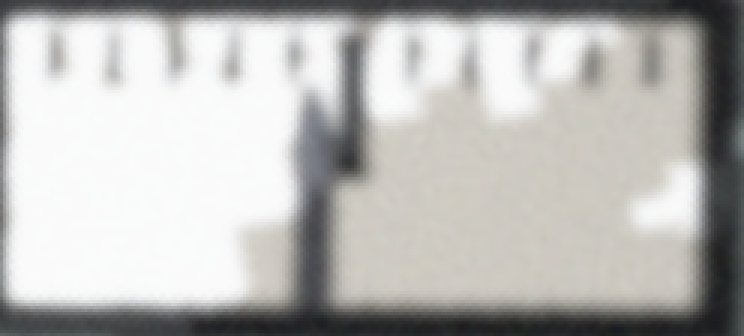

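```bash
python3 -m pendant '[[[0.2,0,0,0,0.09],[0.2,0,0,0,0.18],[0.2,0,0,0,0.27],[0.2,0,0,0,0.36],[0.2,0,0,0,0.45],[0.2,0,0,0,0.53],[0.2,0,0,0,0.6],[0.2,0,0,0,0.63]]]'
cat > sc.py <<'E'
from h import *
def scale(show=None):
    s=env.state(); print('F',s['ft_force'].round(1),'M',s['moment'].round(3),s['tcp_rot'][2])
    c=cam('wrist'); ex=np.array([np.cos(np.radians(-103.22)),np.sin(np.radians(-103.22))]); ey=np.array([-ex[1],ex[0]]); o=np.array([611.2,83.6])
    S=np.arange(0,62,.25); Rr=np.arange(0,28,.25); q=o+S[None,:,None]*ex+Rr[:,None,None]*(-ey)
    P=np.array([[proj(c,[*p,110.]) for p in row] for row in q]).astype(np.float32)
    im=cv2.remap(c['image'],P[...,0],P[...,1],cv2.INTER_CUBIC)
    if show: cv2.imwrite(show,cv2.resize(im,None,fx=3,fy=3,interpolation=3))
    g=cv2.cvtColor(im,6).astype(float)
    for r0 in range(1,27,2):
        b=g[r0*4:r0*4+8].mean(0); print(r0,[(float(S[i]),int(b[i])) for i in range(20,len(S)-16) if b[i]==b[max(0,i-5):i+6].min() and b[i]<np.median(b[max(0,i-14):i+15])-12])
import sys; scale(sys.argv[1])
E
python3 sc.py pics/r7.png
```

```text
t: 21.55
eef_pos: [558.9, 64.8, 167.2]
tcp_rot: [-3.141, 0.0, -0.209]
ft_force: [-1.1, 3.3, 2.1]
opening: 0.292
F [-1.1  3.3  2.1] M [ 0.657  0.451 -0.001] -0.20914775549646025
1 [(5.0, 171), (9.75, 185), (14.75, 154), (30.5, 126), (39.0, 175), (45.0, 152), (49.25, 153), (54.5, 126)]
3 [(5.0, 188), (9.75, 210), (14.75, 180), (19.75, 209), (24.75, 200), (29.5, 112), (34.75, 189), (39.5, 205), (44.75, 181), (49.5, 216), (54.75, 190)]
5 [(5.0, 210), (9.75, 199), (14.75, 199), (19.5, 197), (24.75, 211), (29.5, 111), (34.75, 203), (39.5, 178), (44.5, 211), (49.5, 191), (54.5, 217)]
7 [(29.75, 117), (39.5, 233), (49.5, 235)]
9 [(29.75, 117)]
11 [(29.75, 120)]
13 [(29.25, 127)]
15 [(29.25, 125)]
17 [(29.25, 126)]
19 [(29.25, 125)]
21 [(29.25, 131)]
23 [(29.25, 122)]
25 [(21.25, 94), (29.25, 64)]
```

View pics/r7.png

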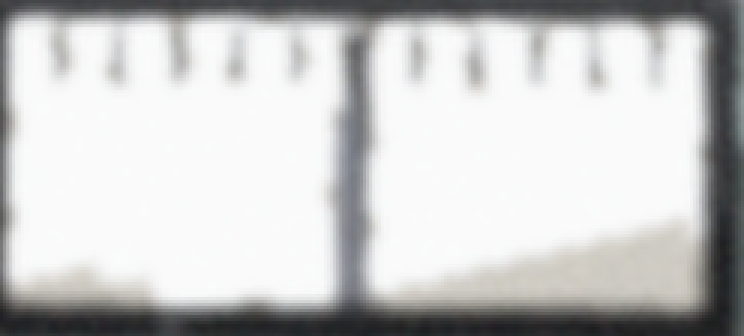

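```bash
python3 -m pendant '[[[0.2,-0.0002,-0.0003,0,0],[0.2,-0.0003,-0.0005,0,0],[0.2,-0.0003,-0.0005,0,0.02],[0.2,-0.0003,-0.0005,0,0.04],[0.2,-0.0003,-0.0005,0,0.06],[0.2,-0.0003,-0.0005,0,0.07],[0.2,-0.0003,-0.0005,0,0.07],[0.2,-0.0003,-0.0005,0,0.07]]]'; python3 sc.py pics/r8.png
```

```text
t: 22.4
eef_pos: [558.8, 65.2, 167.2]
tcp_rot: [-3.142, -0.0, -0.278]
ft_force: [-0.7, -0.4, 1.5]
opening: 0.295
F [-0.7 -0.4  1.5] M [-0.023  0.304  0.074] -0.27797866795931303
1 [(9.75, 173), (14.75, 144), (29.75, 122), (30.0, 122), (39.5, 163), (45.0, 144), (54.5, 139)]
3 [(5.0, 180), (9.75, 206), (14.75, 180), (19.75, 208), (24.75, 194), (29.75, 108), (34.75, 188), (39.5, 197), (44.75, 183), (49.5, 216), (54.75, 187)]
5 [(5.0, 201), (9.75, 198), (15.0, 205), (19.5, 196), (24.75, 213), (29.75, 106), (34.5, 207), (39.5, 183), (44.5, 202), (49.5, 199), (54.5, 207)]
7 [(29.75, 107), (39.75, 231), (49.5, 233)]
9 [(29.75, 126)]
11 [(30.0, 116)]
13 [(29.75, 122)]
15 [(29.75, 129)]
17 [(29.75, 126)]
19 [(29.75, 126)]
21 [(11.0, 214), (29.5, 126)]
23 [(29.5, 123)]
25 [(20.0, 109), (29.5, 61)]
```

```bash
python3 -m pendant '[[[0.2,0,0,0,-0.03],[0.2,0,0,0,-0.06],[0.2,0,0,-0.002,-0.06],[0.2,0,0,-0.006,-0.06],[0.2,0,0,-0.012,-0.06],[0.2,0,0,-0.022,-0.06],[0.2,0,0,-0.035,-0.06],[0.2,0,0,-0.045,-0.06]]]'; python3 sc.py pics/r9.png | tail -9; python3 -c "
from h import *
print(env.state())" | head -3
```

```text
t: 23.25
eef_pos: [559.0, 65.2, 213.9]
tcp_rot: [-3.141, -0.001, -0.218]
ft_force: [-1.0, -0.5, 0.0]
opening: 0.293
9 [(29.75, 137)]
11 [(30.0, 125)]
13 [(30.0, 134)]
15 [(29.5, 140)]
17 [(29.5, 136)]
19 [(29.75, 135)]
21 [(29.5, 141)]
23 [(29.5, 143)]
25 [(12.0, 122), (29.5, 100)]
{'t': 23.3, 'joints': array([-1.20516698e-03,  4.01412984e-01,  1.71385431e+00,  9.63866881e-05,
        1.02290695e+00,  1.78774935e+00]), 'qvel': array([ 0.0008756 ,  0.01321053,  0.0180571 ,  0.00036734, -0.05088409,
       -0.00068339]), 'tau': array([-1.46464971e-01, -4.83349407e+01, -2.12777996e+01,  8.45770177e-03,
```

```bash
python3 -m pendant '[[[0.2,0.004,0.036,0,-0.12],[0.2,0.008,0.072,0,-0.24],[0.2,0.013,0.108,0,-0.36],[0.2,0.017,0.144,0,-0.48],[0.2,0.021,0.18,0,-0.6],[0.2,0.026,0.216,0,-0.72],[0.2,0.03,0.252,0,-0.84],[0.2,0.0338,0.283,0,-0.965]]]'
python3 -m pendant '[[[0.2,0,0,0,0],[0.2,0,0,0,0],[0.2,0,0,0.02,0],[0.2,0,0,0.04,0],[0.2,0,0,0.06,0],[0.2,0,0,0.075,0],[0.2,0,0,0.075,0],[0.2,0,0,0.075,0]]]'
python3 - <<'E'
from h import *
print(env.state()['tcp_rot'])
c=cam('wrist'); np.save('pics/w10.npy',c,allow_pickle=True); g=cv2.cvtColor(c['image'],6)
e=env.state()['eef_pos']; print('tip px',toolpix(c,[.6,.1,56]),'hole px nominal',proj(c,[531.3,-218.3,50]))
m=((g<115).astype(np.uint8)); 
print(g[196:232:2,262:308:2])
print(g.shape)
cv2.imwrite('pics/c10.png',np.clip(255*(cv2.resize(c['image'][160:250,230:340],None,fx=6,fy=6,interpolation=3)/255.)**.6,0,255).astype(np.uint8))
E
```

```text
t: 24.1
eef_pos: [530.1, -220.2, 212.6]
tcp_rot: [3.141, -0.0, 0.751]
ft_force: [0.7, -0.3, -0.6]
opening: 0.293
t: 24.9
eef_pos: [530.8, -217.5, 137.7]
tcp_rot: [-3.142, -0.0, 0.747]
ft_force: [0.7, 0.2, -0.8]
opening: 0.295
[-3.14157065e+00 -1.64733079e-04  7.46793909e-01]
tip px [282.72022644 222.06308113] hole px nominal [283.54731673 209.80756719]
[[150 149 147 147 144 143 145 150 152 156 159 157 159 159 159 161 159 158
  163 164 163 161 162]
 [146 148 146 148 146 145 144 144 145 147 153 155 158 156 158 157 159 160
  159 160 160 160 162]
 [142 144 144 148 149 148 147 146 145 139 134 132 137 145 152 156 155 157
  156 161 160 160 160]
 [141 141 143 143 145 147 147 147 136 119 102 108 103 106 124 142 153 155
  156 157 157 161 162]
 [145 143 142 142 141 141 142 135 113  92  84  82  80  84  96 119 139 147
  154 155 156 156 156]
 [146 145 145 143 140 140 135 118  90  80  80  83  82  84  82  98 123 141
  142 147 152 152 156]
 [146 145 143 145 143 143 133 111  83  85  86  82  86  82  79  88 121 140
  144 143 140 146 150]
 [149 148 148 145 145 144 134 112  80  78  81  85  84  80  77  86 
[... 312 characters left out ...]
 145 144]
 [148 151 150 152 151 151 148 147 139 132 104  79 107 128 130 138 142 145
  144 141 143 140 141]
 [150 149 152 149 152 149 149 154 146 132  92  76 118 141 144 146 145 145
  144 147 147 142 140]
 [148 149 152 151 152 151 150 151 146 107  76  75 122 149 145 148 146 148
  147 143 144 144 145]
 [148 148 146 148 150 149 149 150 127  86  83  80 123 147 147 147 146 147
  144 149 149 144 144]
 [150 149 148 149 145 147 151 139  94  85  96  84 116 149 150 146 149 146
  148 145 148 145 143]
 [149 149 150 151 146 139 136 113  66  59  66  63 102 138 148 148 150 149
  149 148 148 147 147]
 [156 154 154 144 118  81  65  41  25  16  14  23  43  70  97 116 141 151
  149 152 150 148 149]]
(420, 560)
```

```bash
python3 -m pendant '[[[0.2,-0.0005,0.0007,0,0],[0.2,-0.0005,0.0007,0.015,0],[0.2,-0.0005,0.0007,0.028,0],[0.2,-0.0005,0.0007,0.036,0],[0.2,-0.0005,0.0007,0.044,0],[0.2,-0.0005,0.0007,0.052,0],[0.2,-0.0005,0.0007,0.058,0],[0.2,-0.0005,0.0007,0.058,0]]]'; python3 f.py
```

```text
t: 25.75
eef_pos: [530.6, -219.2, 78.5]
tcp_rot: [-3.141, -0.0, 0.747]
ft_force: [0.7, 0.0, -2.0]
opening: 0.29
[ 0.84  -0.068 -0.88  -0.114 -0.04   0.003] [ 530.64956601 -219.25192807   79.52365786] [ 3.14125497e+00 -1.80329154e-04  7.46821560e-01] 0.28979750239066737
```

```bash
python3 -m pendant '[[[0.2,0,0,0.005,0],[0.2,0,0,0.01,0],[0.2,0,0,0.014,0],[0.2,0,0,0.015,0],[0.2,0,0,0.016,0],[0.2,0,0,0.0165,0],[0.2,0,0,0.0165,0],[0.2,0,0,0.0165,0]]]'; python3 f.py;  python3 -m pendant '[[[0.2,0,0,0.0005,0],[0.2,0,0,0.001,0],[0.2,0,0,0.001,0],[0.2,0,0,0.001,0],[0.2,0,0,0.001,0],[0.2,0,0,0.001,0],[0.2,0,0,0.001,0],[0.2,0,0,0.001,0]]]'; python3 f.py
```

```text
t: 26.85
eef_pos: [530.6, -219.3, 62.8]
tcp_rot: [3.142, -0.0, 0.747]
ft_force: [1.5, 1.0, -1.6]
opening: 0.295
[ 1.368 -0.303 -0.746 -0.138 -0.203 -0.006] [ 530.63841265 -219.19991792   62.74541081] [ 3.14155503e+00 -1.38810587e-04  7.46780672e-01] 0.2930636974550131
t: 27.95
eef_pos: [530.7, -219.2, 61.9]
tcp_rot: [3.141, -0.0, 0.747]
ft_force: [0.6, 0.6, 5.1]
opening: 0.29
[ 0.106  0.458  5.619 -0.028  0.098 -0.009] [ 530.6490476  -219.22633932   61.89894376] [ 3.14140508e+00 -1.40445581e-04  7.46852159e-01] 0.29786375706101326
```

```bash
python3 -m pendant '[[[0.4,0,0,0,0],[0.6,0,0,0,0],[0.8,0,0,0,0],[0.9,0,0,0,0],[0.9,0,0,0,0],[0.9,0,0,0,0],[0.9,0,0,0,0],[0.9,0,0,0,0]]]';  python3 -m pendant '[[[0.9,0,0,-0.01,0],[0.9,0,0,-0.03,0],[0.9,0,0,-0.06,0],[0.9,0,0,-0.1,0],[0.9,0,0,-0.14,0],[0.9,0,0,-0.15,0],[0.9,0,0,-0.15,0],[0.9,0,0,-0.15,0]]]'
python3 - <<'E'
from h import *
c=cam('wrist')
v,u=np.mgrid[0:420,0:560]; z=c['range_z']
d=(np.stack([u,v,np.ones_like(u)],-1)@np.linalg.inv(c['K']).T)@c['A'].T
P=c['o']+d*z[...,None]
t=(np.hypot(P[...,0]-531,P[...,1]+219)<22)&(z>0)&(P[...,2]>60)&(P[...,2]<130)
print('max z',np.percentile(P[t][:,2],[50,90,99]),t.sum()); q=P[t&(P[...,2]>104)]; print(q.mean(0),(q.min(0)+q.max(0))/2)
t0=np.load('pics/top0.npy',allow_pickle=True).item(); t1=cam('top'); s0=np.load('pics/side0.npy',allow_pickle=True).item(); s1=cam('side')
for u,v in [(346,251),(345,250),(347,252)]: print('top',atdepth(t0,u,v),atdepth(t1,u,v))
df=np.abs(s1['image'].astype(int)-s0['image']).max(2)>60; n,l,st,ce=cv2.connectedComponentsWithStats(df.astype(np.uint8)); print([tuple(r) for r in st[1:] if r[4]>25])
E
```

```text
t: 29.05
eef_pos: [530.6, -219.2, 61.7]
tcp_rot: [3.142, -0.0, 0.747]
ft_force: [0.3, -1.4, 0.4]
opening: 0.879
t: 29.85
eef_pos: [530.1, -219.0, 211.0]
tcp_rot: [-3.141, 0.0, 0.747]
ft_force: [-0.7, -0.5, -0.4]
opening: 0.902
max z [108.15658633 110.19672666 111.15488828] 1234
[ 530.33003979 -217.10178957  108.46880236] [ 529.19578346 -217.92196451  107.74144811]
top [ 528.0265946  -216.99247512  110.97051066] [ 498.32280971 -145.40207209  568.98803171]
top [ 530.60413075 -214.52850184  110.75150259] [ 499.75543387 -143.89467677  569.49447916]
top [ 525.47045263 -219.50022099  110.89512137] [ 496.72215817 -146.48730123  571.15082046]
[(np.int32(0), np.int32(0), np.int32(10), np.int32(151), np.int32(1230)), (np.int32(46), np.int32(0), np.int32(81), np.int32(182), np.int32(10464)), (np.int32(125), np.int32(0), np.int32(26), np.int32(22), np.int32(344)), (np.int32(151), np.int32(4), np.int32(35), np.int32(15), np.int32(368)), (np.int32(143), np.int32(23), np.int32(12), np.int32(10), np.int32(69)), (np.int32(143), np.int32(37), np.int32(148), np.int32(195), np.int32(8756)), (np.int32(18
[... 321 characters left out ...]
32(16), np.int32(23), np.int32(181)), (np.int32(4), np.int32(225), np.int32(12), np.int32(8), np.int32(34)), (np.int32(81), np.int32(236), np.int32(10), np.int32(12), np.int32(36)), (np.int32(0), np.int32(240), np.int32(5), np.int32(10), np.int32(41)), (np.int32(153), np.int32(243), np.int32(40), np.int32(18), np.int32(320)), (np.int32(89), np.int32(248), np.int32(16), np.int32(19), np.int32(143)), (np.int32(50), np.int32(253), np.int32(25), np.int32(14), np.int32(110)), (np.int32(233), np.int32(257), np.int32(25), np.int32(31), np.int32(187)), (np.int32(152), np.int32(259), np.int32(78), np.int32(31), np.int32(1017)), (np.int32(258), np.int32(270), np.int32(10), np.int32(14), np.int32(53))]
```

Run:
```python
from h import *
g=cv2.cvtColor(cv2.imread('pics/r9.png'),6).astype(float)
for r in (3,4,5,6,8,10,14,18,22):
    b=g[r*12:r*12+12].mean(0); w=b[320:400]; d=np.clip(w.max()-40-w,0,None); print(r,round((320+(np.arange(80)*d).sum()/d.sum())/12,2), [round(i/12,1) for i in range(200,520) if b[i]==b[i-20:i+21].min() and b[i]<np.median(b)-20])
env.job_done()
```

```text
3 29.76 [24.8, 24.8, 24.9, 29.8, 29.8, 29.9]
4 29.69 [19.5, 19.6, 19.7, 24.8, 24.8, 24.9, 29.5, 29.6, 29.7, 34.8, 34.8, 34.9, 39.5, 39.6, 39.7]
5 29.72 [19.5, 19.6, 19.7, 24.8, 24.8, 24.9, 29.5, 29.6, 29.7, 34.8, 34.8, 34.9, 39.5, 39.6, 39.7]
6 29.71 [19.5, 19.6, 19.7, 29.5, 29.6, 29.7, 39.5, 39.6, 39.7]
8 29.66 [29.5, 29.6, 29.7]
10 29.91 [30.0, 30.1, 30.2]
14 29.79 [29.8, 29.8, 29.9]
18 29.53 [29.5, 29.6, 29.7]
22 29.63 [29.5, 29.6, 29.7]
the job is handed in; nothing more can be done
```

I handed the job in: the switch is set with the pointer on the long middle mark, and the screwdriver is back down in the middle hole of the wooden block.

- **Driver into the slot:** I rested the blade on the adjuster at about 2 N, roughly 20° off the slot. I turned clockwise until the contact force vanished, then lowered it to the slot bottom. The highest averaged force while pressing was about 3 N (2.3 N read, plus the −0.66 N no-load offset), so well short of the 6 N hard stop.
- **Pointer:** after the blade was lifted out, the wrist camera put the pointer at about 29.7 mm along the scale and the long mark at about 29.7 mm. They agree within about 0.2 mm.
- **Driver back home:** the handle's foot met the block at about 6 N. The top of the handle reads 110–111 mm, the same as at the start. The gripper was open and about 100 mm clear of the driver when I handed in.

**What went wrong or was not fully checked:**
- **First grasp:** my first closing on the handle was about 10 mm off centre and pushed at it with about 17 N sideways. I reopened, re-centred and gripped again; the driver stayed in its hole.
- **Head height:** the first touch and the slot-bottom touch disagreed by about 1 mm. The force then rose like the head's spring as I pressed a little further, so I took it as fully seated.
- **Final top view:** the arm blocked the last overhead check of the driver, so the wrist camera's height reading stands in for it.
- **Other objects:** I compared start and end side images, but the arm and its shadow caused most of the differences. I touched none of the other objects, but the images do not prove they stayed put.

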